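# Fill the airbrush's air canister at the tilted nipple

## Task

Switch on the filling station by pressing the three round keys of its control box one at a time: the largest, then the middle-sized one, then the smallest. Then take the air canister by its square grip, set its coupler squarely on the tilted nipple of the filling block and press it straight down along the nipple until it snaps past the two spring catches and the steel sleeve is fully down. Keep it pressed there against the spring and finish while still gripping and holding it so; do not knock the other things on the bench about.

Things in the scene. Friction and masses are not known exactly. Their poses are not given: they have to be found in the camera images.
- canister: air canister, loose, about 0.16 kg, 110 mm tall, stands upright on the bench on its coupler. Origin: centre of the open coupler mouth (the underside); z runs up its axis. From the mouth up: brass coupler tube, outer diameter 30, bore 17 wide and 27 deep, with a round bead of outer diameter 36, widest 3 above the mouth; aluminium tank of diameter 44 from 27 to 64; then the grip
- canister_grip (a point): middle of the canister's square black plastic grip, on the axis, 85 mm above the coupler mouth. The grip is 26 x 26 mm (sides along the canister's x and y) and runs from 64 to 106 mm above the mouth, with a flat disc 18 mm wide and 4 mm high on top; below it the flat top of the tank is a shoulder that fingertips can push on
- nipple: brass nipple on the tilted head of the filling station, fixed. Origin: foot of the nipple in the middle of the head's sloping face (66 x 74 mm), 62 mm above the bench; z runs out along the nipple, leaning 25 degrees from vertical; y is level. The nipple is 13 mm in diameter, straight to z = 25 mm, then tapers to a blunt tip at z = 32 mm. The station's grey base is 140 x 110 x 28 mm
- catch_mid (a point): point on the nipple's axis level with its two ball catches, 21.5 mm from its foot. They sit in steel posts (26 mm high, inner faces at y = +25 and -25 mm), poke in to 15.5 mm from the axis and give outward on springs. The bead meets them with the mouth 23 mm from the foot; the push peaks at about 15 N, falls to 4 N as the bead snaps past; they are shut behind it at 14 mm
- nipple_tip (a point): blunt tip of the nipple, 32 mm from its foot along its axis
- sleeve (a joint): travel (m) of the spring-loaded steel sleeve, diameter 28 mm, that slides along the nipple: 0 up (its top face at nipple z = 20 mm), 0.009 fully down (z = 11 mm), a firm stop. The coupler mouth lands on its top face and pushes it down; its spring pushes back with 7 N at first, 12 N fully down. Let go after the snap, the spring lifts it back to about 0.006
- control_box: grey control box lying fixed on the bench, 75 x 185 x 25 mm, origin under its centre, long side along its y; three round white keys in black round housings stand in a row on its top, 57 mm apart, in any order
- hull: bystander: open green model vehicle hull, 160 x 80 x 45 mm, loose, origin under its centre
- jar_a: bystander: small paint jar, diameter 34, 45 mm tall, loose, white cap, origin under its centre
- jar_b: bystander: small paint jar, diameter 34, 45 mm tall, loose, black cap, origin under its centre
- thinner: bystander: thinner can, diameter 52, 100 mm tall, loose, origin under its centre
- kit_box: bystander: carton, 100 x 150 x 45 mm, loose, origin under its centre
- driver: bystander: screwdriver with wooden handle, 150 mm long, lying on the bench
- sanding_block: bystander: cork sanding block, 70 x 35 x 25 mm, loose, origin under its centre
- key_large (a joint): travel (m) of the large key, 34 mm in diameter: 0 up, 0.006 fully down, springs back; about 1.4 N starts it and 4.5 N takes it fully down; counts as pressed beyond 0.004
- key_large_top (a point): centre of the top face of the large key, 47 mm above the bench when up; the black housing round it (16 mm wider than the key) is 10 mm lower, so the key stays proud of it when fully down
- key_medium (a joint): travel (m) of the medium key, 24 mm in diameter: 0 up, 0.006 fully down, springs back; about 1.4 N starts it and 4.5 N takes it fully down; counts as pressed beyond 0.004
- key_medium_top (a point): centre of the top face of the medium key, 47 mm above the bench when up; the black housing round it (16 mm wider than the key) is 10 mm lower, so the key stays proud of it when fully down
- key_small (a joint): travel (m) of the small key, 16 mm in diameter: 0 up, 0.006 fully down, springs back; about 1.4 N starts it and 4.5 N takes it fully down; counts as pressed beyond 0.004
- key_small_top (a point): centre of the top face of the small key, 47 mm above the bench when up; the black housing round it (16 mm wider than the key) is 10 mm lower, so the key stays proud of it when fully down
Not all that is in view belongs to the job. Leave any blue look-alike of the canister alone. Leave any green look-alike of the part that bears nipple alone.

How it is judged:
By the outcome, as a careful person would: the job done as asked, in the order asked, and still so for the second after the job is handed in, while the arm keeps its last pose, push and grip.
It also fails if it takes over 64 s, if anything falls off the work surface, if the arm or the gripper's body presses on something with over 40 N, if the wrist force passes 120 N, or if a joint passes its speed limit or range.

## Robot

A 6-joint arm with a two-finger parallel gripper is mounted at the origin on the work surface. World frame = base frame: x ahead of the robot, y to its left, z up, the work surface at z = 0. Lengths are in m, angles in rad, forces in N, time in s.
With the tool pointing down it reaches from about 0.375 to 0.975 m from the base axis. Payload 3.8 kg.
Tool frame: the origin (TCP) lies between the finger pads; the fingertips stand 17 mm ahead of it and the grasp point (between the pads) lies 2 mm behind it; z points along the fingers, y is the line along which they close (so a half turn about z gives the same grasp; the last joint's range is limited). The gripper opens to 88 mm and grips with 3 to 60 N. Pads are 18 mm wide; open, the fingers measure 123 mm over their backs; the gripper's body (75 mm by 187 mm) begins 45 mm behind the grasp point.
Start: joints at [-1.367, 0.264, 1.604, -0, 1.274, -0.037], TCP at [0.161, -0.656, 0.227] pointing down, gripper open.
Joint ranges: [-2.63, 2.63], [-0.94, 2.18], [0.31, 2.57], [-1.31, 4.45], [0, 2.66], [-2.55, 2.55]. Speed limits (rad/s): [2.57, 2.57, 3.14, 3.14, 3.14, 3.14].

## Interface

Orientations are given as a unit quaternion [w, x, y, z].
In Python, from workcell import telemetry, imaging, job_done gives the robot as it stands. The module is installed in compiled form; this text tells all that it offers.
- The arm moves only by the tool servo_tool, never from a script. Its argument "plan" is a list of rows, each an object with "translation": the shift along the tool's x, y, z in units of 50 mm (1.0 is 50 mm), a list of three; "twist": the turn, a rotation vector about the tool's x, y, z in units of 8 degrees (1.0 is 8 degrees), a list of three; "hand": the finger opening in mm, from 0 to 88.1. In form: [{"translation": [x, y, z], "twist": [ax, ay, az], "hand": hand}, ...]. A call has 1 to 12 rows; each row is the pose to reach, as a shift and turn from the pose commanded when the call began, along the tool's axes at that moment; what a row does not reach only later rows make up. A row lasts 1/10 s, in which the tool goes at most 50 mm and 8.59 degrees, less where a joint would pass 70% of its speed; a pose out of reach is approached as far as the arm can. A call with a gripper value outside its range is refused whole. The fingers move at their own pace and stop on an object; "force" is the grip in N (left out, the last holds). Time passes only in rows, so rows that repeat a pose let the fingers close. It gives the time, the measured TCP pose, the force and the opening at its end, in the units of the state.
- telemetry.sense(): the state, without advancing time (a new reading comes with each control period).
- imaging.grab_frame(name): name is "side" or "top"; returns (picture, depth): 400x640x3 uint8, blue, green, red; 400x640 float32, m along the optical axis (not along the pixel's ray), 0 where there is no reading.
- imaging.camera_params(name): a dict with "fov_y" (degrees; the focal length in pixels is half the picture's height over the tangent of half this angle, whatever the lens; pixels are square), "cx", "cy" (the principal point, pixels), "extrinsics" (4x4, takes a point from camera to world coordinates). Camera axes: x right, y down, z forward; pixel columns grow to the right and rows downward; lengths in m; the calibration is good to about 2 mm. A picture is of the moment at which its call begins. camera_params takes no time and is no camera call.
- job_done(): hands the job in, once; it reports no verdict.
The state is a dict: "time": time; "qpos": joint angles; "qvel": joint speeds; "effort": joint torques, N m; "ee_pos": TCP position; "tcp_rot": TCP orientation; "force": force on the tool from outside, world axes, zero at the start; "torque": the same for the moment, N m; "grip_width": opening from 0.0 (shut) to 1.0 (fully open).
Only numpy, scipy, OpenCV 4.12 (cv2) and the standard library are available. Lean on these libraries where they do the work, as an engineer would, in place of code of your own. Each camera call takes 0.05 s, during which the arm holds its last target. There are 200 camera calls.

## Working session

There is one attempt and no reset: what is moved stays moved. The work goes in short steps, Python scripts to look and compute and a tool call to move; the robot and the scene stay as the last step left them, time stands still between calls to the robot, and variables do not carry over. Pictures are saved under pics/ and viewed, on a budget of 10 in all, crops included, one or two more only if the job needs it, and the job is handed in when it is done.

Besides the shell and the picture viewer there is one more tool, called after "Request:" as name(argument=value, ...) on one line, values as JSON. servo_tool: Moves the arm, as the interface text tells. Its arguments: {"type":"object","properties":{"plan":{"type":"array"},"force":{"type":"number"}},"required":["plan"]}

```bash
mkdir -p pics
cat > h.py <<'E'
import numpy as np, cv2
from workcell import telemetry, imaging
def cam(n):
    p=imaging.camera_params(n); f=200/np.tan(np.radians(p['fov_y'])/2)
    return f,p['cx'],p['cy'],np.array(p['extrinsics'])
def ray(n,u,v,z):
    f,cx,cy,T=cam(n); d=T[:3,:3]@np.array([(u-cx)/f,(v-cy)/f,1]); o=T[:3,3]
    return o+d*(z-o[2])/d[2]
def pts(n,D):
    f,cx,cy,T=cam(n); v,u=np.mgrid[:400,:640]
    P=np.stack([(u-cx)/f*D,(v-cy)/f*D,D],-1); return P@T[:3,:3].T+T[:3,3]
def proj(n,P):
    f,cx,cy,T=cam(n); q=T[:3,:3].T@(np.array(P)-T[:3,3]); return q[0]/q[2]*f+cx,q[1]/q[2]*f+cy
E
python3 - <<'E'
from h import *
for n in('top','side'):
    I,D=imaging.grab_frame(n); np.savez(n+'0.npz',I=I,D=D); cv2.imwrite(f'pics/{n}0.png',cv2.resize(I,(800,500)))
    print(n,cam(n),(D>0).mean())
s=telemetry.sense();print(s)
E
```

```text
top (np.float64(478.37438557616275), 308.85163087428396, 195.12025848189265, array([[ 0.00857182, -0.98654002,  0.16329516,  0.38448428],
       [-0.99989201, -0.01040551, -0.01037724,  0.04021918],
       [ 0.01193673, -0.16318858, -0.98652268,  1.09012044],
       [ 0.        ,  0.        ,  0.        ,  1.        ]])) 0.99591796875
side (np.float64(371.4294577587054), 320.7914868753309, 198.72248461870348, array([[-0.99980594, -0.00739219,  0.01826031,  0.52316419],
       [-0.01705857,  0.78849333, -0.61480669,  0.66658134],
       [-0.00985337, -0.61499888, -0.78846642,  0.88047204],
       [ 0.        ,  0.        ,  0.        ,  1.        ]])) 0.9959609375
{'time': 0.1, 'qpos': array([-1.36688093e+00,  2.64683792e-01,  1.60520309e+00,  5.60999955e-05,
        1.27369889e+00, -3.68889604e-02]), 'qvel': array([ 0.00147875, -0.00271039, -0.00268208,  0.00056926, -0.00177522,
        0.00162974]), 'effort': array([ 6.49047979e-04, -5.03617537e+01, -3.58071542e+01,  7.31227314e-02,
        2.33337324e-02, -5.53168945e-05]), 'ee_pos': array([ 0.16086903, -0.6548829 ,  0.22612705]), 'tcp_rot': array([-9.95321407e-04,  9.92760906e-01,  1.20103243e-01, -5.64095646e-05]), 'force': array([-0.40940672, -0.1872673 ,  0.43686449]), 'torque': array([ 0.02084286, -0.02962569, -0.0344904 ]), 'grip_width': 1.0000538305918127}
```

View pics/top0.png

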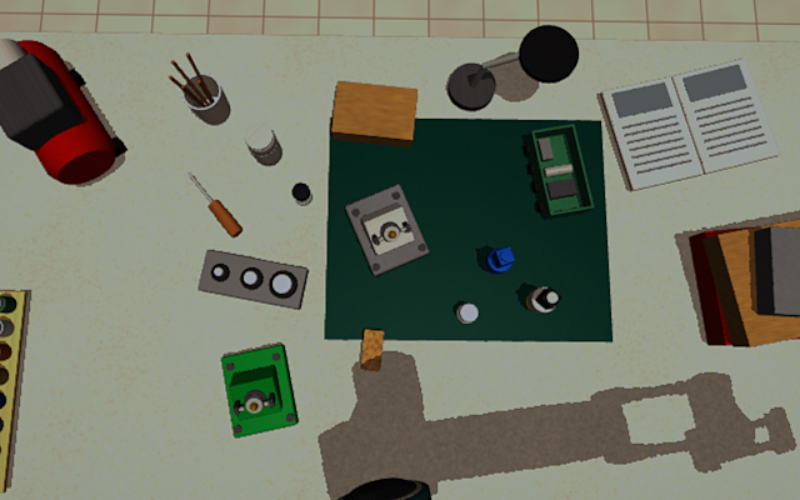

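View pics/side0.png

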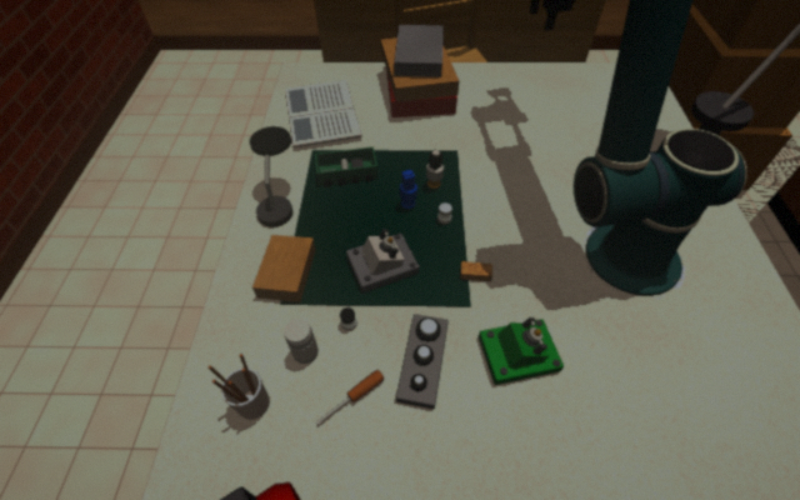

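The top view shows the grey control box, with the small, medium and large keys at about (220,272), (252,278) and (284,285). The canister candidates are the blue one at (500,260) and the brass/aluminium one with a black grip at (545,300); the second fits. The station candidates are grey at (388,232) and green at (258,390); the grey one fits. I'll measure these and confirm in a crop.

Run:
```python
from h import *
z=np.load('top0.npz');I=z['I'];D=z['D'];P=pts('top',D)
g=cv2.cvtColor(I,cv2.COLOR_BGR2GRAY);hsv=cv2.cvtColor(I,cv2.COLOR_BGR2HSV)
# keys
m=np.zeros_like(g);m[200:248,158:248]=(g[200:248,158:248]>150)*255
n,l,st,c=cv2.connectedComponentsWithStats(m)
for i in range(1,n):
    if st[i,4]>40: print('key',c[i],st[i,4],ray('top',*c[i],.047),'diam mm',2*np.sqrt(st[i,4]/np.pi)*(1.04/478)*1e3,'z',np.median(P[l==i][:,2]))
# canister
w=np.zeros_like(g,bool);w[215:260,410:455]=1
for lo,hi in((.1,.104),(.103,.108),(.1085,.12),(.055,.07)):
    s=w&(P[...,2]>lo)&(P[...,2]<hi);q=P[s]
    if len(q): print(lo,len(q),q.mean(0),q.min(0),q.max(0))
s=(w&(P[...,2]>.100)).astype(np.uint8);c,_=cv2.findContours(s,0,2)
c=max(c,key=cv2.contourArea);q=np.array([ray('top',*p[0],.106)[:2] for p in c],np.float32);print('grip rect',cv2.minAreaRect(q))
# station
w[:]=0;w[140:225,270:350]=1
s=(w&(P[...,2]>.02)).astype(np.uint8);c,_=cv2.findContours(s,0,2)
c=max(c,key=cv2.contourArea);q=np.array([P[p[0][1],p[0][0],:2] for p in c],np.float32);print('base rect',cv2.minAreaRect(q))
s=w&(P[...,2]>.024)&(P[...,2]<.032);q=P[s][:,:2].astype(np.float32);print('base rect2',cv2.minAreaRect(q),np.median(P[s][:,2]))
# head plane
s=w&(P[...,2]>.038)&(P[...,2]<.085)&(g>90);q=P[s]
for k in range(6):
    cen=q.mean(0);U,S,V=np.linalg.svd(q-cen,full_matrices=0);nn=V[2]*np.sign(V[2][2]);r=(q-cen)@nn;q=q[abs(r)<max(.002,np.std(r)*1.5)]
print('head',len(q),cen,nn,'tilt',np.degrees(np.arccos(nn[2])),np.std(r))
s=w&(P[...,2]>.083);q=P[s];print('tip',len(q),q[q[:,2]>.087].mean(0),q[:,2].max())
print('table z',np.median(P[:,:,2][330:340,100:150]),np.median(P[:,:,2][150:160,370:390]))
a=cv2.resize(I[130:265,260:460],None,fx=4,fy=4,interpolation=cv2.INTER_CUBIC);cv2.imwrite('pics/crop.png',cv2.convertScaleAbs(a,alpha=1.5))
```

```text
key [159.88235294 209.16666667] 102 [0.52250546 0.35544218 0.047     ] diam mm 24.79479876410681 z 0.000275174695738567
key [223.55331992 204.23943662] 497 [0.53484798 0.21661809 0.047     ] diam mm 54.73166957351206 z 0.00045566697281995694
key [199.79104478 221.70149254] 67 [0.49578862 0.26696079 0.047     ] diam mm 20.095457750696056 z 0.04718284332122624
key [245.24528302 236.99056604] 106 [0.46337163 0.16682346 0.047     ] diam mm 25.276296120792423 z 0.0004622111272012397
key [225.16993464 226.60130719] 153 [0.48560031 0.21124397 0.047     ] diam mm 30.36730262352633 z 0.04766489226200732
key [183.22586207 242.46034483] 580 [0.4502527  0.30071176 0.047     ] diam mm 59.12545539653669 z 9.249338577943522e-05
0.1 16 [ 0.45854249 -0.23800204  0.10266547] [ 0.44852839 -0.25874765  0.10010848] [ 0.47758635 -0.22587786  0.10388807]
0.103 83 [ 0.45981973 -0.24014264  0.1059516 ] [ 0.44413489 -0.2577656   0.10300843] [ 0.47711775 -0.22500469  0.10798323]
0.1085 65 [ 0.45982103 -0.24132994  0.11063995] [ 0.44607531 -0.25073625  0.10851119] [ 0.47275215 -0.22802113  0.11469424]
0.055 137 [ 0.45837723 -0.23221623  0.06368278] [ 0.43839643 -0.26254224  0.05592193] [ 0.48114323 -0.21985388  0.06968183]
grip rect ((0.45976436138153076, -0.2412862330675125), (0.02644801326096058, 0.02730061486363411), 49.697914123535156)
base rect ((0.5875986814498901, 0.02930387109518051), (0.1407366245985031, 0.11044730246067047), 23.705801010131836)
base rect2 ((0.5874033570289612, 0.029503710567951202), (0.13988491892814636, 0.10975011438131332), 23.554410934448242) 0.02836516056189775
head 462 [0.57840817 0.0256544  0.06334995] [-0.37695576 -0.17438937  0.90966626] tilt 24.54072856105019 0.0010631657481893295
tip 160 [0.50118446 0.02986725 0.44941374] 1.0901204357400016
table z -8.422705711919054e-05 0.001802920542758435
```

View pics/crop.png

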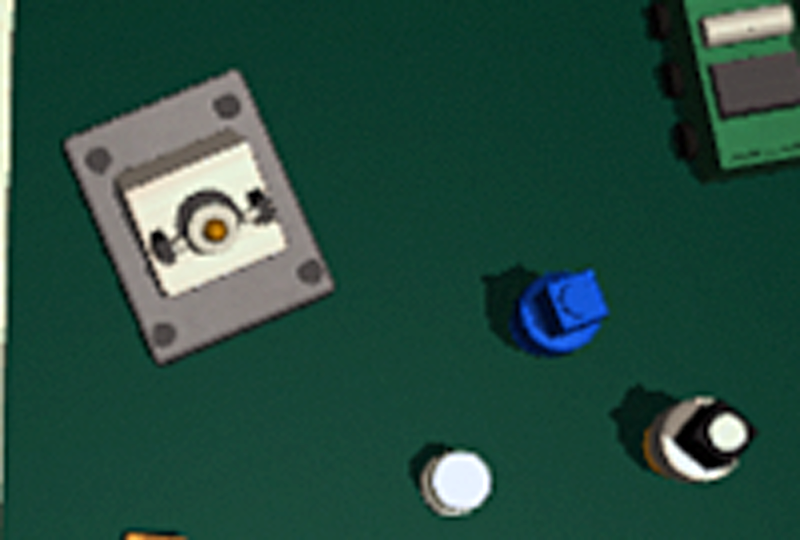

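The crop confirms both. The silver/brass canister with the black square grip is at crop (715,435), and the grey station with its brass nipple tip is at crop (215,230), posts on both sides. I'll refine these points across the two views.

```bash
cat >> h.py <<'E'
from scipy.spatial.transform import Rotation as R
def pose():
    s=telemetry.sense(); q=s['tcp_rot']; return np.array(s['ee_pos']),R.from_quat([q[1],q[2],q[3],q[0]]),s
def delta(p,Rt=None,ref=None):
    """shift/turn in move units from the present (or ref) pose to p,Rt (Rt tried with half turn too)"""
    p0,R0=ref or pose()[:2]
    Rt=Rt or R0
    print('tr',np.round(R0.inv().apply(np.array(p)-p0)/.05,3),'tw',np.round(np.degrees((R0.inv()*Rt).as_rotvec())/8,3))
def axes(y,z):
    z=np.array(z,float);z/=np.linalg.norm(z);y=np.array(y,float);y-=z*(y@z);y/=np.linalg.norm(y)
    return R.from_matrix(np.c_[np.cross(y,z),y,z])
def tri(a,b):
    A=[];B=[]
    for n,(u,v) in(('top',a),('side',b)):
        f,cx,cy,T=cam(n);d=T[:3,:3]@np.array([(u-cx)/f,(v-cy)/f,1]);d/=np.linalg.norm(d);M=np.eye(3)-np.outer(d,d);A.append(M);B.append(M@T[:3,3])
    x=np.linalg.solve(sum(A),sum(B)); return x,[float(np.linalg.norm(M@x-b)*1e3) for M,b in zip(A,B)]
E
python3 - <<'E'
from h import *
C={}
for n in('top','side'):
    z=np.load(n+'0.npz');I=z['I'];P=pts(n,z['D']);hsv=cv2.cvtColor(I,cv2.COLOR_BGR2HSV)
    g=I.min(2)
    # keys
    m=((P[...,2]>.0435)&(P[...,2]<.052)&(g>90)&(P[...,0]>.44)&(P[...,0]<.56)&(P[...,1]>.17)&(P[...,1]<.36)).astype(np.uint8)
    k,l,st,c=cv2.connectedComponentsWithStats(m)
    for i in range(1,k):
        if st[i,4]>20: print(n,'key',c[i],st[i,4],ray(n,*c[i],.047)[:2],P[l==i].mean(0))
    # disc
    w=(abs(P[...,0]-.46)<.04)&(abs(P[...,1]+.24)<.04)
    m=(w&(P[...,2]>.1)&(g>90)).astype(np.uint8);k,l,st,c=cv2.connectedComponentsWithStats(m)
    for i in range(1,k):
        if st[i,4]>8: print(n,'disc',c[i],st[i,4],ray(n,*c[i],.110))
    m=w&(P[...,2]>.1);print(n,'grip all',P[m].mean(0),m.sum())
    # tip: orange near station
    w=(abs(P[...,0]-.57)<.06)&(abs(P[...,1]-.025)<.06)
    m=(w&(hsv[...,1]>120)&(hsv[...,0]<25)&(g<120)&(I[...,2]>70)).astype(np.uint8);k,l,st,c=cv2.connectedComponentsWithStats(m)
    for i in range(1,k):
        if st[i,4]>3: print(n,'tip',c[i],st[i,4],ray(n,*c[i],.091),P[l==i].mean(0),P[l==i].max(0)); C[n]=c[i]
    # head face corners
    m=(w&(P[...,2]>.036)&(g>100)).astype(np.uint8);cs,_=cv2.findContours(m,0,2);cc=max(cs,key=cv2.contourArea)
    q=np.array([P[p[0][1],p[0][0]] for p in cc]);q=q[(q[:,2]>.03)&(q[:,2]<.085)]
    a=np.radians(23.6);e1=np.array([-.906*np.cos(a),-.906*np.sin(a),-.4226]);e2=np.array([-np.sin(a),np.cos(a),0])
    nn=np.cross(e1,e2);nn*=np.sign(nn[2])
    print(n,'face e1',np.percentile(q@e1,[1,99]),'e2',np.percentile(q@e2,[1,99]),'n',np.median(q@nn),'mid',e1*np.mean(np.percentile(q@e1,[1,99]))+e2*np.mean(np.percentile(q@e2,[1,99]))+nn*np.median(q@nn))
    cv2.imwrite(f'pics/st_{n}.png',np.uint8(m*255))
if len(C)==2: print(tri(C['top'],C['side']))
a=np.load('top0.npz')['I'][165:215,285:345];b=np.load('side0.npz')['I'][170:230,275:345]
cv2.imwrite('pics/st.png',np.hstack([cv2.resize(x,(390,390),interpolation=cv2.INTER_CUBIC) for x in(a,b)]))
E
```

```text
top key [173.94285714 217.02857143] 35 [0.5054891  0.32378914] [0.5054927  0.32378967 0.04699944]
top key [199.58536585 221.85365854] 82 [0.49545054 0.26739356] [0.49548545 0.26745241 0.04672232]
top key [225.07647059 226.9       ] 170 [0.48494512 0.21142324] [0.48492064 0.21135871 0.04737498]
top disc [441.40322581 237.74193548] 62 [ 0.46088237 -0.2430463   0.11      ]
top grip all [ 0.46001077 -0.24084734  0.10773721] 169
top tip [313.78947368 187.21052632] 19 [0.56699665 0.01937123 0.091     ] [0.56732324 0.01933269 0.08922221] [0.57308232 0.0252867  0.09352348]
top face e1 [-0.54719993 -0.48194205] e2 [-0.24538999 -0.17359329] n -0.17032671234972638 mid [0.57703914 0.02349007 0.0631417 ]
side key [342.40350877 260.51754386] 114 [0.48469183 0.21343593] [0.48469895 0.21349129 0.04718346]
side key [338.6        280.93333333] 60 [0.49495195 0.26915169] [0.49492971 0.26881379 0.04633964]
side key [334.4  303.16] 25 [0.50544243 0.32537142] [0.50543288 0.32516703 0.04651899]
side disc [348.5 121. ] 12 [ 0.45926682 -0.24452338  0.11      ]
side grip all [ 0.46042241 -0.23794522  0.10688201] 56
side tip [312.   190.75] 4 [0.56603196 0.02349188 0.091     ] [0.56617662 0.02133939 0.08835721] [0.5689711  0.02223254 0.08986382]
side face e1 [-0.54345023 -0.522377  ] e2 [-0.23929762 -0.17655578] n -0.1713210339727641 mid [0.59202617 0.03174552 0.06999244]
(array([0.56706529, 0.01939992, 0.08627232]), [0.7918706684099681, 0.7918706684098621])
```

View pics/st.png

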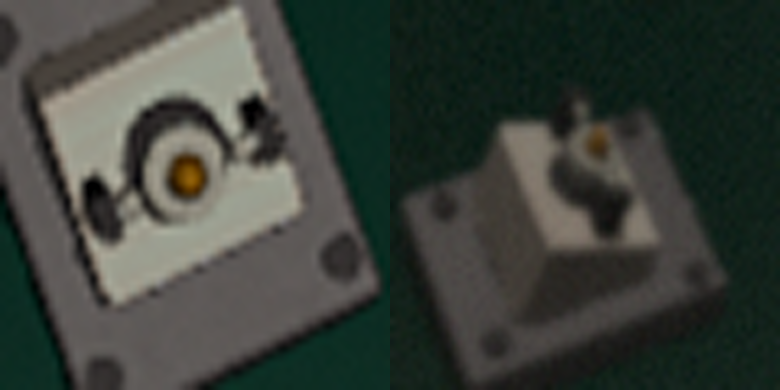

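Run:
```python
from h import *
Rk=axes([np.cos(np.radians(10)),np.sin(np.radians(10)),0],[0,0,-1])
delta([.48,-.22,.2],R.from_quat(np.eye(4)[3]) and axes([np.cos(np.radians(-40)),np.sin(np.radians(-40)),0],[0,0,-1]))
delta([.4848,.2122,.09],Rk)
```

```text
tr [ 8.273 -6.924  0.537] tw [-0.013 -0.005 -4.525]
tr [ 10.427 -15.291   2.754] tw [ -0.011  -0.011 -10.775]
```

Request:
servo_tool(plan=[{"translation": [8.27, -6.92, 0.3], "twist": [0, 0, -4.5], "hand": 0}, {"translation": [8.27, -6.92, 0.3], "twist": [0, 0, -4.5], "hand": 0}, {"translation": [8.27, -6.92, 0.3], "twist": [0, 0, -4.5], "hand": 0}, {"translation": [8.27, -6.92, 0.3], "twist": [0, 0, -4.5], "hand": 0}, {"translation": [8.27, -6.92, 0.3], "twist": [0, 0, -4.5], "hand": 0}, {"translation": [8.27, -6.92, 0.3], "twist": [0, 0, -4.5], "hand": 0}, {"translation": [8.27, -6.92, 0.3], "twist": [0, 0, -4.5], "hand": 0}, {"translation": [8.27, -6.92, 0.3], "twist": [0, 0, -4.5], "hand": 0}, {"translation": [8.27, -6.92, 0.3], "twist": [0, 0, -4.5], "hand": 0}, {"translation": [10.43, -15.29, 1.5], "twist": [0, 0, -10.77], "hand": 0}, {"translation": [10.43, -15.29, 1.5], "twist": [0, 0, -10.77], "hand": 0}, {"translation": [10.43, -15.29, 1.5], "twist": [0, 0, -10.77], "hand": 0}])

```text
time: 1.3
ee_pos: [0.4439, -0.143, 0.1959]
tcp_rot: [-0.0, 0.788, 0.615, -0.0]
force: [1.2, -0.8, -0.0]
grip_width: 0.006
```

Run:
```python
from h import *
Rk=axes([np.cos(np.radians(10)),np.sin(np.radians(10)),0],[0,0,-1])
p,r,s=pose();print(p,s['time'],s['grip_width'],s['qpos'])
delta([.4848,.2122,.085],Rk)
```

```text
[ 0.44388458 -0.14295021  0.1958897 ] 1.3 0.006046977198952542 [-3.65087786e-01 -1.15220877e-01  2.06892430e+00  1.59326906e-04
  1.18830021e+00 -1.19363627e-01]
tr [ 7.088 -0.934  2.22 ] tw [-2.00e-03 -2.00e-03 -3.01e+00]
```

Request:
servo_tool(plan=[{"translation": [7.09, -0.93, 1.2], "twist": [0, 0, -3], "hand": 0}, {"translation": [7.09, -0.93, 1.2], "twist": [0, 0, -3], "hand": 0}, {"translation": [7.09, -0.93, 1.2], "twist": [0, 0, -3], "hand": 0}, {"translation": [7.09, -0.93, 1.2], "twist": [0, 0, -3], "hand": 0}, {"translation": [7.09, -0.93, 1.2], "twist": [0, 0, -3], "hand": 0}, {"translation": [7.09, -0.93, 1.2], "twist": [0, 0, -3], "hand": 0}, {"translation": [7.09, -0.93, 1.2], "twist": [0, 0, -3], "hand": 0}, {"translation": [7.09, -0.93, 1.2], "twist": [0, 0, -3], "hand": 0}, {"translation": [7.09, -0.93, 1.8], "twist": [0, 0, -3], "hand": 0}, {"translation": [7.09, -0.93, 1.8], "twist": [0, 0, -3], "hand": 0}, {"translation": [7.09, -0.93, 1.8], "twist": [0, 0, -3], "hand": 0}])

```text
time: 2.4
ee_pos: [0.4863, 0.2089, 0.1057]
tcp_rot: [-0.001, 0.646, 0.764, -0.001]
force: [0.6, 0.1, 0.5]
grip_width: 0.004
```

Run:
```python
from h import *
Rk=axes([np.cos(np.radians(10)),np.sin(np.radians(10)),0],[0,0,-1])
p,r,s=pose();print(p,s['time'],s['force'],s['qvel'])
delta([.4848,.2122,.07],Rk)
delta([.4848,.2122,.057],Rk)
delta([.4952,.268,.057],Rk)
delta([.5055,.3245,.057],Rk)
```

```text
[0.48634224 0.20888844 0.10574706] 2.4 [0.58230503 0.05452948 0.51311094] [-0.00905412 -0.02148611 -0.0282593   0.00248659 -0.00509199  0.00108376]
tr [ 0.071 -0.017  0.715] tw [-0.021  0.006 -0.056]
tr [ 0.071 -0.017  0.975] tw [-0.021  0.006 -0.056]
tr [1.137 0.374 0.973] tw [-0.021  0.006 -0.056]
tr [2.217 0.764 0.971] tw [-0.021  0.006 -0.056]
```

Request:
servo_tool(plan=[{"translation": [0.07, -0.02, 0.7], "twist": [0, 0, 0], "hand": 0}, {"translation": [0.07, -0.02, 0.7], "twist": [0, 0, 0], "hand": 0}, {"translation": [0.07, -0.02, 0.85], "twist": [0, 0, 0], "hand": 0}, {"translation": [0.07, -0.02, 0.92], "twist": [0, 0, 0], "hand": 0}, {"translation": [0.07, -0.02, 0.96], "twist": [0, 0, 0], "hand": 0}, {"translation": [0.07, -0.02, 0.96], "twist": [0, 0, 0], "hand": 0}, {"translation": [0.07, -0.02, 0.96], "twist": [0, 0, 0], "hand": 0}])

```text
time: 3.1
ee_pos: [0.4863, 0.2133, 0.0591]
tcp_rot: [0.0, 0.646, 0.764, 0.0]
force: [-0.0, 0.0, -0.7]
grip_width: 0.009
```

Run:
```python
from h import *
p,r,s=pose();print(p,s['force'])
```

```text
[0.4862812  0.21328414 0.05908257] [-0.04066568  0.04495919 -0.65012381]
```

Request:
servo_tool(plan=[{"translation": [0, 0, 0.03], "twist": [0, 0, 0], "hand": 0}, {"translation": [0, 0, 0.06], "twist": [0, 0, 0], "hand": 0}, {"translation": [0, 0, 0.06], "twist": [0, 0, 0], "hand": 0}])

```text
time: 3.4
ee_pos: [0.4856, 0.2132, 0.0553]
tcp_rot: [-0.0, 0.646, 0.764, -0.0]
force: [-0.5, 0.4, 0.4]
grip_width: 0.008
```

Run:
```python
from h import *
p,r,s=pose();print(p,s['force'])
I=[imaging.grab_frame(n)[0] for n in('top','side')]
u=[proj(n,[.485,.212,.05]) for n in('top','side')];print(u)
c=[cv2.resize(x[int(v)-40:int(v)+40,int(w)-40:int(w)+40],(400,400),interpolation=cv2.INTER_CUBIC) for x,(w,v) in zip(I,u)]
cv2.imwrite('pics/k1.png',np.hstack(c))
```

```text
[0.4856349  0.21316831 0.05526325] [-0.52989368  0.36126507  0.4145541 ]
[(np.float64(224.59007464352987), np.float64(226.73760792635449)), (np.float64(342.3131016850093), np.float64(259.4299005760075))]
```

View pics/k1.png

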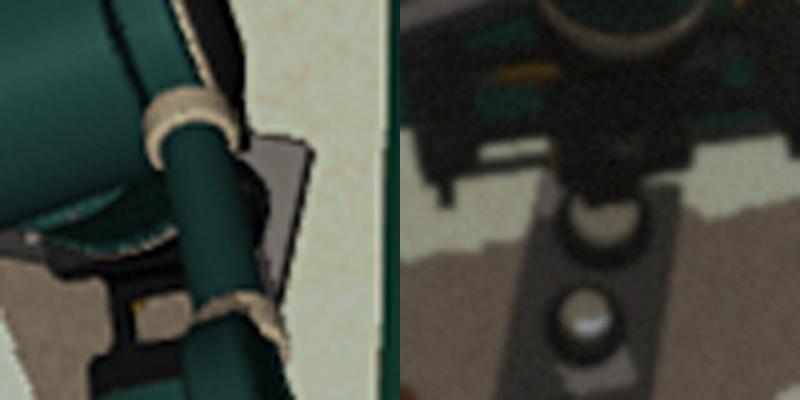

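The side view shows the fingertip at about (610,200), behind and above the large key at (605,220), and the force reads about 0. The tip doesn't seem to be touching, so I'll measure it from depth.

Run:
```python
from h import *
I,D=imaging.grab_frame('side');P=pts('side',D);g=I.max(2)
for v in range(244,272,1):
    print(v,[(tuple(np.round(P[v,u]*1e3).astype(int)),int(g[v,u])) for u in (338,342,346)])
```

```text
244 [((np.int64(499), np.int64(239), np.int64(169)), 18), ((np.int64(490), np.int64(235), np.int64(164)), 15), ((np.int64(479), np.int64(208), np.int64(118)), 21)]
245 [((np.int64(499), np.int64(233), np.int64(156)), 19), ((np.int64(490), np.int64(232), np.int64(154)), 25), ((np.int64(479), np.int64(209), np.int64(116)), 21)]
246 [((np.int64(499), np.int64(235), np.int64(155)), 19), ((np.int64(490), np.int64(235), np.int64(153)), 24), ((np.int64(478), np.int64(210), np.int64(112)), 26)]
247 [((np.int64(499), np.int64(238), np.int64(155)), 18), ((np.int64(490), np.int64(237), np.int64(154)), 24), ((np.int64(481), np.int64(234), np.int64(148)), 28)]
248 [((np.int64(499), np.int64(242), np.int64(157)), 19), ((np.int64(490), np.int64(242), np.int64(157)), 19), ((np.int64(481), np.int64(236), np.int64(148)), 34)]
249 [((np.int64(499), np.int64(243), np.int64(154)), 19), ((np.int64(490), np.int64(242), np.int64(153)), 25), ((np.int64(481), np.int64(238), np.int64(147)), 32)]
250 [((np.int64(499), np.int64(245), np.int64(154)), 23), ((np.int64(490), np.int64(246), np.int64(155)), 21), ((np.
[... 2740 characters left out ...]
61), ((np.int64(475), np.int64(226), np.int64(36)), 38)]
268 [((np.int64(496), np.int64(229), np.int64(37)), 21), ((np.int64(486), np.int64(229), np.int64(37)), 37), ((np.int64(476), np.int64(230), np.int64(38)), 27)]
269 [((np.int64(496), np.int64(232), np.int64(37)), 17), ((np.int64(486), np.int64(231), np.int64(36)), 22), ((np.int64(476), np.int64(232), np.int64(38)), 21)]
270 [((np.int64(496), np.int64(234), np.int64(35)), 19), ((np.int64(486), np.int64(235), np.int64(37)), 19), ((np.int64(476), np.int64(234), np.int64(36)), 21)]
271 [((np.int64(496), np.int64(235), np.int64(32)), 24), ((np.int64(486), np.int64(238), np.int64(37)), 19), ((np.int64(476), np.int64(235), np.int64(32)), 20)]
```

From depth, the fingertips are really at z≈0.070, where the reported TCP implies 0.038. The body edge is about 33 mm higher than reported as well. So I'll approach by contact instead of trusting the reported z.

Request:
servo_tool(plan=[{"translation": [0, 0, 0.2], "twist": [0, 0, 0], "hand": 0}, {"translation": [0, 0, 0.36], "twist": [0, 0, 0], "hand": 0}, {"translation": [0, 0, 0.4], "twist": [0, 0, 0], "hand": 0}, {"translation": [0, 0, 0.4], "twist": [0, 0, 0], "hand": 0}])

```text
time: 3.95
ee_pos: [0.485, 0.2129, 0.0347]
tcp_rot: [-0.001, 0.646, 0.764, -0.001]
force: [-1.6, -0.9, 1.7]
grip_width: 0.001
```

Request:
servo_tool(plan=[{"translation": [0, 0, 0.04], "twist": [0, 0, 0], "hand": 0}, {"translation": [0, 0, 0.08], "twist": [0, 0, 0], "hand": 0}, {"translation": [0, 0, 0.08], "twist": [0, 0, 0], "hand": 0}])

```text
time: 4.25
ee_pos: [0.4855, 0.2131, 0.0314]
tcp_rot: [-0.0, 0.646, 0.764, -0.0]
force: [-1.7, -0.9, 3.5]
grip_width: 0.002
```

Request:
servo_tool(plan=[{"translation": [0, 0, 0.03], "twist": [0, 0, 0], "hand": 0}, {"translation": [0, 0, 0.06], "twist": [0, 0, 0], "hand": 0}, {"translation": [0, 0, 0.06], "twist": [0, 0, 0], "hand": 0}])

```text
time: 4.55
ee_pos: [0.4857, 0.2132, 0.0298]
tcp_rot: [-0.0, 0.646, 0.764, -0.0]
force: [-7.1, -2.9, 14.3]
grip_width: 0.004
```

Run:
```python
from h import *
p,r,s=pose();print(p,s['force'])
I,D=imaging.grab_frame('side');P=pts('side',D);g=I.max(2)
for v in range(258,272,2):
    print(v,[(np.round(P[v,u]*1e3).astype(int).tolist(),int(g[v,u])) for u in (338,342,346)])
```

```text
[0.48567019 0.21315463 0.02984385] [-7.05324936 -2.90892667 14.26885608]
258 [([498, 249, 124], 21), ([489, 247, 121], 18), ([477, 221, 73], 17)]
260 [([498, 249, 115], 12), ([489, 247, 112], 16), ([476, 220, 62], 17)]
262 [([496, 225, 60], 27), ([486, 222, 56], 13), ([476, 219, 51], 17)]
264 [([496, 226, 51], 37), ([486, 222, 45], 33), ([476, 222, 45], 41)]
266 [([496, 224, 38], 50), ([486, 225, 40], 86), ([476, 225, 41], 77)]
268 [([496, 230, 39], 21), ([486, 229, 38], 50), ([476, 230, 38], 29)]
270 [([496, 233, 34], 16), ([486, 234, 36], 18), ([476, 235, 38], 20)]
```

Large key bottomed: 14 N, tip at 0.041 in depth. The reported TCP is about 28 mm low, so the real tip height is the reported z + 0.011. Now the medium key.

Request:
servo_tool(plan=[{"translation": [0, 0, -0.5], "twist": [0, 0, 0], "hand": 0}, {"translation": [1.05, 0.37, -0.5], "twist": [0, 0, 0], "hand": 0}, {"translation": [1.05, 0.37, -0.5], "twist": [0, 0, 0], "hand": 0}, {"translation": [1.05, 0.37, -0.5], "twist": [0, 0, 0], "hand": 0}, {"translation": [1.05, 0.37, -0.2], "twist": [0, 0, 0], "hand": 0}, {"translation": [1.05, 0.37, -0.12], "twist": [0, 0, 0], "hand": 0}, {"translation": [1.05, 0.37, -0.07], "twist": [0, 0, 0], "hand": 0}, {"translation": [1.05, 0.37, -0.04], "twist": [0, 0, 0], "hand": 0}, {"translation": [1.05, 0.37, -0.02], "twist": [0, 0, 0], "hand": 0}, {"translation": [1.05, 0.37, -0.02], "twist": [0, 0, 0], "hand": 0}])

```text
time: 5.6
ee_pos: [0.4942, 0.2668, 0.0299]
tcp_rot: [-0.001, 0.646, 0.764, -0.002]
force: [-5.1, -3.2, 9.3]
grip_width: 0.002
```

Request:
servo_tool(plan=[{"translation": [0, 0, -0.5], "twist": [0, 0, 0], "hand": 0}, {"translation": [1.1, 0.41, -0.5], "twist": [0, 0, 0], "hand": 0}, {"translation": [1.1, 0.41, -0.5], "twist": [0, 0, 0], "hand": 0}, {"translation": [1.1, 0.41, -0.5], "twist": [0, 0, 0], "hand": 0}, {"translation": [1.1, 0.41, -0.2], "twist": [0, 0, 0], "hand": 0}, {"translation": [1.1, 0.41, -0.12], "twist": [0, 0, 0], "hand": 0}, {"translation": [1.1, 0.41, -0.07], "twist": [0, 0, 0], "hand": 0}, {"translation": [1.1, 0.41, -0.04], "twist": [0, 0, 0], "hand": 0}, {"translation": [1.1, 0.41, -0.01], "twist": [0, 0, 0], "hand": 0}, {"translation": [1.1, 0.41, 0.01], "twist": [0, 0, 0], "hand": 0}, {"translation": [1.1, 0.41, 0.01], "twist": [0, 0, 0], "hand": 0}])

```text
time: 6.7
ee_pos: [0.5053, 0.3243, 0.0299]
tcp_rot: [-0.0, 0.646, 0.764, -0.002]
force: [-6.1, -4.5, 11.6]
grip_width: 0.004
```

All three keys pressed (14, 9 and 12 N, each bottomed). Now to the canister.

Run:
```python
from h import *
a=np.radians(-40.3);Rk=axes([np.cos(a),np.sin(a),0],[0,0,-1])
p,r,s=pose();print(p)
delta([.50,.05,.16],axes([np.cos(np.radians(-15)),np.sin(np.radians(-15)),0],[0,0,-1]));delta([.4602,-.2435,.15],Rk)
```

```text
[0.50529285 0.32432888 0.0298593 ]
tr [-5.397 -1.025 -2.59 ] tw [-0.018  0.017  3.072]
tr [-11.053  -2.786  -2.374] tw [-0.015  0.021  6.235]
```

Request:
servo_tool(plan=[{"translation": [0, 0, -1], "twist": [0, 0, 0], "hand": 0}, {"translation": [-0.5, 0, -1.9], "twist": [0, 0, 0], "hand": 30}, {"translation": [-5.4, -1.02, -2.6], "twist": [0, 0, 3], "hand": 46}, {"translation": [-5.4, -1.02, -2.6], "twist": [0, 0, 3], "hand": 46}, {"translation": [-5.4, -1.02, -2.6], "twist": [0, 0, 3], "hand": 46}, {"translation": [-5.4, -1.02, -2.6], "twist": [0, 0, 3], "hand": 46}, {"translation": [-11.05, -2.79, -2.4], "twist": [0, 0, 6.23], "hand": 46}, {"translation": [-11.05, -2.79, -2.4], "twist": [0, 0, 6.23], "hand": 46}, {"translation": [-11.05, -2.79, -2.4], "twist": [0, 0, 6.23], "hand": 46}, {"translation": [-11.05, -2.79, -2.4], "twist": [0, 0, 6.23], "hand": 46}, {"translation": [-11.05, -2.79, -2.4], "twist": [0, 0, 6.23], "hand": 46}, {"translation": [-11.05, -2.79, -2.4], "twist": [0, 0, 6.23], "hand": 46}])

```text
time: 7.9
ee_pos: [0.4663, -0.1961, 0.1495]
tcp_rot: [0.001, 0.907, 0.42, 0.001]
force: [1.0, -0.3, 0.3]
grip_width: 0.522
```

Request:
servo_tool(plan=[{"translation": [0, 0, 0], "twist": [0, 0, 0], "hand": 46}, {"translation": [0, 0, 0], "twist": [0, 0, 0], "hand": 46}, {"translation": [0, 0, 0], "twist": [0, 0, 0], "hand": 46}, {"translation": [0, 0, 0], "twist": [0, 0, 0], "hand": 46}])

```text
time: 8.3
ee_pos: [0.4669, -0.1924, 0.1491]
tcp_rot: [-0.0, 0.907, 0.421, 0.0]
force: [0.7, 0.7, -0.0]
grip_width: 0.522
```

Run:
```python
from h import *
a=np.radians(-40.3);Rk=axes([np.cos(a),np.sin(a),0],[0,0,-1])
p,r,s=pose();print(p,s['force'],s['grip_width'])
delta([.4602,-.2435,.09],Rk);delta([.4602,-.2435,.055],Rk)
c=[]
for n in('top','side'):
    I,D=imaging.grab_frame(n);u,v=map(int,proj(n,[.46,-.243,.1]));c.append(cv2.resize(I[v-45:v+45,u-45:u+45],(400,400),interpolation=cv2.INTER_CUBIC))
cv2.imwrite('pics/g1.png',cv2.convertScaleAbs(np.hstack(c),alpha=1.6))
```

```text
[ 0.4668932  -0.19243108  0.14912752] [ 0.71801938  0.70587508 -0.03161093] 0.5221415837722515
tr [-0.867  0.556  1.182] tw [-0.002 -0.002  0.019]
tr [-0.868  0.557  1.882] tw [-0.002 -0.002  0.019]
```

View pics/g1.png

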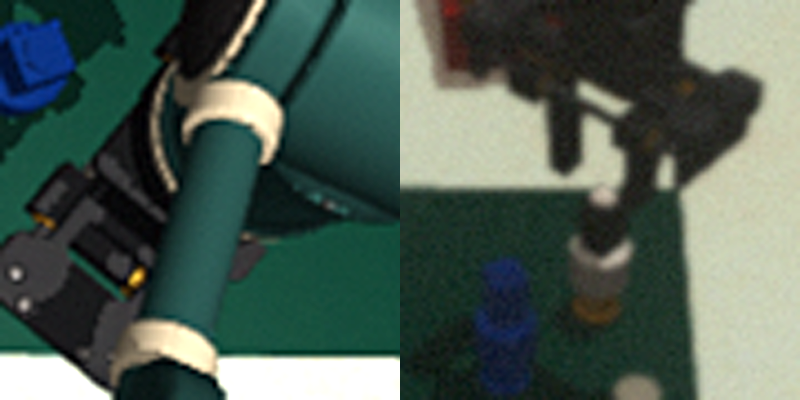

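Side view: the fingers at (565,150) and (645,175) stand above and short of the canister grip at (605,200). The blue look-alike at (505,330) is clear. I'll move over, then down.

Request:
servo_tool(plan=[{"translation": [-0.87, 0.56, 0], "twist": [0, 0, 0], "hand": 46}, {"translation": [-0.87, 0.56, 0], "twist": [0, 0, 0], "hand": 46}, {"translation": [-0.87, 0.56, 0], "twist": [0, 0, 0], "hand": 46}, {"translation": [-0.87, 0.56, 0], "twist": [0, 0, 0], "hand": 46}, {"translation": [-0.87, 0.56, 0.5], "twist": [0, 0, 0], "hand": 46}, {"translation": [-0.87, 0.56, 0.8], "twist": [0, 0, 0], "hand": 46}, {"translation": [-0.87, 0.56, 1.1], "twist": [0, 0, 0], "hand": 46}, {"translation": [-0.87, 0.56, 1.3], "twist": [0, 0, 0], "hand": 46}, {"translation": [-0.87, 0.56, 1.5], "twist": [0, 0, 0], "hand": 46}, {"translation": [-0.87, 0.56, 1.7], "twist": [0, 0, 0], "hand": 46}, {"translation": [-0.87, 0.56, 1.75], "twist": [0, 0, 0], "hand": 46}, {"translation": [-0.87, 0.56, 1.75], "twist": [0, 0, 0], "hand": 46}])

```text
time: 9.6
ee_pos: [0.4597, -0.2451, 0.0613]
tcp_rot: [-0.0, 0.907, 0.421, -0.0]
force: [0.4, -0.2, 0.4]
grip_width: 0.522
```

Run:
```python
from h import *
a=np.radians(-40.3);Rk=axes([np.cos(a),np.sin(a),0],[0,0,-1])
p,r,s=pose();print(p,s['force'],s['torque'])
delta([.4602,-.2435,.055],Rk)
I,D=imaging.grab_frame('side');P=pts('side',D)
u,v=map(int,proj('side',[.46,-.243,.09]));print(u,v)
cv2.imwrite('pics/g2.png',cv2.convertScaleAbs(cv2.resize(I[v-35:v+35,u-35:u+35],(560,560),interpolation=cv2.INTER_CUBIC),alpha=1.8))
```

```text
[ 0.45973103 -0.24506526  0.06132635] [ 0.42823748 -0.16923899  0.38993375] [-0.03224526 -0.09485906 -0.00270915]
tr [ 0.03  -0.013  0.127] tw [-0.006  0.001  0.004]
347 126
```

View pics/g2.png

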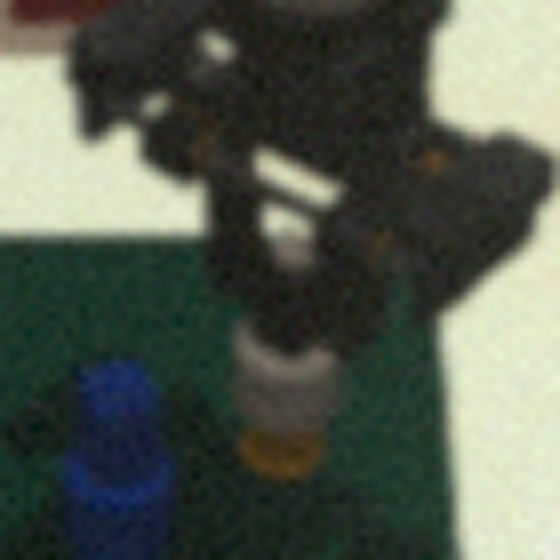

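Request:
servo_tool(plan=[{"translation": [0.02, -0.01, 0.05], "twist": [0, 0, 0], "hand": 46}, {"translation": [0.02, -0.01, 0.08], "twist": [0, 0, 0], "hand": 46}, {"translation": [0.02, -0.01, 0.08], "twist": [0, 0, 0], "hand": 30}, {"translation": [0.02, -0.01, 0.08], "twist": [0, 0, 0], "hand": 10}, {"translation": [0.02, -0.01, 0.08], "twist": [0, 0, 0], "hand": 10}, {"translation": [0.02, -0.01, 0.08], "twist": [0, 0, 0], "hand": 10}, {"translation": [0.02, -0.01, 0.08], "twist": [0, 0, 0], "hand": 10}], force=10)

```text
time: 10.35
ee_pos: [0.4603, -0.2441, 0.0579]
tcp_rot: [0.0, 0.907, 0.421, 0.0]
force: [0.0, 0.4, 1.0]
grip_width: 0.295
```

Run:
```python
from h import *
p,r,s=pose();print(p,s['force'],s['torque'],s['grip_width']*88.1)
```

```text
[ 0.46028489 -0.24411836  0.05793081] [0.04675192 0.38936334 0.95453313] [-0.03333779 -0.01777306 -0.02228376] 25.986317854821518
```

Width 26.0 mm, so it's squarely on the grip. I'll open slightly and lower until the tips feel the shoulder.

Request:
servo_tool(plan=[{"translation": [0, 0, 0], "twist": [0, 0, 0], "hand": 29}, {"translation": [0, 0, 0], "twist": [0, 0, 0], "hand": 29}, {"translation": [0, 0, 0.03], "twist": [0, 0, 0], "hand": 29}, {"translation": [0, 0, 0.06], "twist": [0, 0, 0], "hand": 29}, {"translation": [0, 0, 0.06], "twist": [0, 0, 0], "hand": 29}])

```text
time: 10.85
ee_pos: [0.46, -0.2439, 0.0544]
tcp_rot: [-0.0, 0.907, 0.421, -0.0]
force: [0.2, -0.1, -0.4]
grip_width: 0.33
```

Request:
servo_tool(plan=[{"translation": [0, 0, 0.02], "twist": [0, 0, 0], "hand": 29}, {"translation": [0, 0, 0.04], "twist": [0, 0, 0], "hand": 29}, {"translation": [0, 0, 0.04], "twist": [0, 0, 0], "hand": 29}])

```text
time: 11.15
ee_pos: [0.4603, -0.2441, 0.053]
tcp_rot: [0.0, 0.907, 0.421, 0.0]
force: [-0.9, -0.2, 2.3]
grip_width: 0.327
```

Contact at reported z≈0.053 (shoulder 0.064), consistent with the offset. I'll grip firmly and lift.

Request:
servo_tool(plan=[{"translation": [0, 0, 0.02], "twist": [0, 0, 0], "hand": 10}, {"translation": [0, 0, 0.02], "twist": [0, 0, 0], "hand": 10}, {"translation": [0, 0, 0.02], "twist": [0, 0, 0], "hand": 10}, {"translation": [0, 0, -0.3], "twist": [0, 0, 0], "hand": 10}, {"translation": [0, 0, -0.8], "twist": [0, 0, 0], "hand": 10}, {"translation": [0, 0, -1.6], "twist": [0, 0, 0], "hand": 10}, {"translation": [0, 0, -2.6], "twist": [0, 0, 0], "hand": 10}, {"translation": [0, 0, -2.6], "twist": [0, 0, 0], "hand": 10}, {"translation": [0, 0, -2.6], "twist": [0, 0, 0], "hand": 10}], force=60)

```text
time: 12.05
ee_pos: [0.461, -0.2445, 0.184]
tcp_rot: [0.001, 0.907, 0.421, 0.001]
force: [-0.2, 0.3, -2.0]
grip_width: 0.289
```

```bash
cat >> h.py <<'E'
A=np.radians(23.6); NN=np.array([-.4226*np.cos(A),-.4226*np.sin(A),.9063]); RT=axes([.9063*np.cos(A),.9063*np.sin(A),.4226],-NN)
TIP=np.array([.5665,.0200,.091])
E
python3 - <<'E'
from h import *
p,r,s=pose();print(p,s['force'],s['torque'],s['grip_width']*88.1)
delta(TIP+NN*(.035+.053),RT); print(TIP+NN*.088)
E
```

```text
[ 0.46099368 -0.24451578  0.18399449] [-0.15053577  0.32761316 -1.964135  ] [-0.00693702 -0.01043588 -0.0331055 ] 25.494538667877592
tr [ 4.733 -2.137  0.261] tw [-2.771  1.749 -7.847]
[0.53242157 0.0051115  0.1707544 ]
```

Request:
servo_tool(plan=[{"translation": [1.2, -0.5, -0.5], "twist": [-0.7, 0.44, -2], "hand": 10}, {"translation": [2.4, -1.07, -0.5], "twist": [-1.4, 0.88, -3.9], "hand": 10}, {"translation": [4.73, -2.14, -0.5], "twist": [-2.77, 1.75, -7.85], "hand": 10}, {"translation": [4.73, -2.14, -0.5], "twist": [-2.77, 1.75, -7.85], "hand": 10}, {"translation": [4.73, -2.14, -0.5], "twist": [-2.77, 1.75, -7.85], "hand": 10}, {"translation": [4.73, -2.14, -0.5], "twist": [-2.77, 1.75, -7.85], "hand": 10}, {"translation": [4.73, -2.14, -0.5], "twist": [-2.77, 1.75, -7.85], "hand": 10}, {"translation": [4.73, -2.14, -0.5], "twist": [-2.77, 1.75, -7.85], "hand": 10}, {"translation": [4.73, -2.14, -0.5], "twist": [-2.77, 1.75, -7.85], "hand": 10}, {"translation": [4.73, -2.14, -0.3], "twist": [-2.77, 1.75, -7.85], "hand": 10}, {"translation": [4.73, -2.14, 0], "twist": [-2.77, 1.75, -7.85], "hand": 10}, {"translation": [4.73, -2.14, 0], "twist": [-2.77, 1.75, -7.85], "hand": 10}])

```text
time: 13.25
ee_pos: [0.5291, 0.0059, 0.1788]
tcp_rot: [0.114, 0.536, 0.817, 0.18]
force: [-0.2, 0.3, -1.6]
grip_width: 0.293
```

Run:
```python
from h import *
p,r,s=pose();print(p,s['qpos'],s['force'],r.as_matrix()[:,2])
delta(TIP+NN*(.035+.053),RT)
m=p+.053*r.as_matrix()[:,2];print('mouth',m)
c=[]
for n in('top','side'):
    I,D=imaging.grab_frame(n);np.savez(n+'1.npz',I=I,D=D)
    for q in(m,TIP,p): print(n,proj(n,q))
    u,v=map(int,proj(n,TIP+NN*.02));c.append(cv2.resize(I[v-40:v+40,u-40:u+40],(400,400),interpolation=cv2.INTER_CUBIC));print(u-40,v-40)
cv2.imwrite('pics/n1.png',cv2.convertScaleAbs(np.hstack(c),alpha=1.8))
```

```text
[0.52913007 0.00594217 0.17881776] [-0.19858078 -0.21085479  2.24385413  0.35032366  0.78500984 -0.81591697] [-0.15211883  0.33772844 -1.59508622] [ 0.37834219  0.17131415 -0.90967502]
tr [-0.043 -0.018  0.169] tw [-0.058 -0.039 -0.033]
mouth [0.5491822  0.01502182 0.13060499]
top (np.float64(316.2958904904616), np.float64(192.3509690922339))
top (np.float64(313.4917556611046), np.float64(187.43755258453194))
top (np.float64(321.61967047329614), np.float64(198.42276534768098))
275 149
side (np.float64(317.9805747020578), np.float64(178.96814740022427))
side (np.float64(311.8699667018658), np.float64(189.7637343917111))
side (np.float64(325.52133120502174), np.float64(164.10091778836684))
274 144
```

View pics/n1.png

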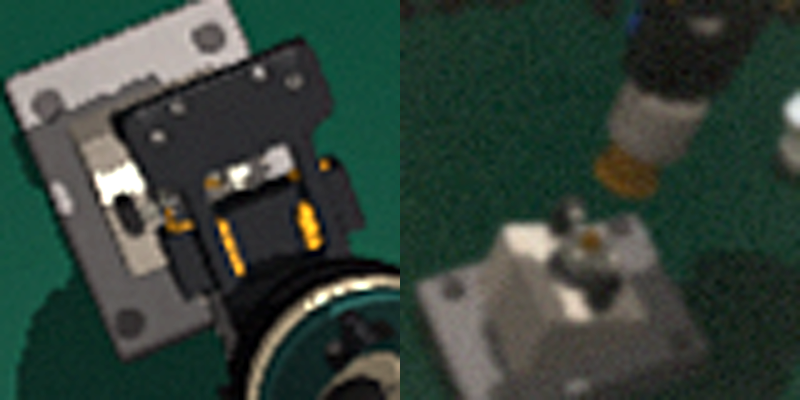

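Side view: the coupler mouth is at crop (625,185), hanging above the nipple tip at crop (590,240) and roughly coaxial. The top view hides the tip. I'll compare the axis centreline with the tip numerically in the side view.

Run:
```python
from h import *
p,r,s=pose();zt=r.as_matrix()[:,2];m=p+.053*zt
z=np.load('side1.npz');I=z['I'];P=pts('side',z['D']);hsv=cv2.cvtColor(I,cv2.COLOR_BGR2HSV)
a=np.array(proj('side',m));b=np.array(proj('side',m-zt*.06));d=(b-a)/np.linalg.norm(b-a);e=np.array([-d[1],d[0]]);L=np.linalg.norm(b-a)
print('px len60mm',L,'e',e)
vv,uu=np.mgrid[:400,:640];X=np.stack([uu,vv],-1)-a
al=X@d/L*.06;pe=X@e
rel=P-m;axd=-(rel@zt);rad=np.linalg.norm(rel+axd[...,None]*zt,axis=-1)
M=(rad<.032)&(axd>-.006)&(axd<.062)
for lo in np.arange(-.006,.06,.006):
    k=M&(al>lo)&(al<=lo+.006)
    if k.sum()>3: print(round(lo*1e3),k.sum(),'perp px',pe[k].min(),pe[k].max(),'mid',round((pe[k].min()+pe[k].max())/2,2))
org=(hsv[...,1]>110)&(hsv[...,0]<25)&(I[...,2]>45)
k=M&org;print('coupler along',al[k].min(),al[k].max(),k.sum(), 'P mean',P[k].mean(0))
w=(abs(P[...,0]-.567)<.03)&(abs(P[...,1]-.02)<.03)&(P[...,2]<.1)&org
c=np.array([uu[w].mean(),vv[w].mean()]);print('tip',w.sum(),c,'pred',proj('side',TIP),'perp of tip meas',(c-a)@e,'pred',(np.array(proj('side',TIP))-a)@e)
# frontal cylinder fit from depth: tank points
k=(rad<.035)&(axd>.03)&(axd<.06);q=P[k]
ex,ey=r.as_matrix()[:,0],r.as_matrix()[:,1];x=(q-m)@ex;y=(q-m)@ey
from scipy.optimize import least_squares
f=least_squares(lambda t:np.hypot(x-t[0],y-t[1])-.022,[0,0],loss='soft_l1',f_scale=.002);print('tank fit offs tool x,y',f.x,len(x),'world',m+ex*f.x[0]+ey*f.x[1]-m)
```

```text
px len60mm 19.023989324952066 e [0.89047888 0.45502457]
-6 21 perp px -4.329885706313292 6.8500259717750875 mid 1.26
0 27 perp px -5.239934843026577 7.285480287048961 mid 1.02
6 23 perp px -4.804480527752704 6.375431150335675 mid 0.79
12 20 perp px -3.9335718972049563 6.3558608972529065 mid 1.21
18 23 perp px -4.843621033918242 7.226769527800654 mid 1.19
24 33 perp px -7.099173622618687 9.007727295061686 mid 0.95
30 34 perp px -7.1187438757014565 9.44318161033556 mid 1.16
36 30 perp px -6.683289560427582 9.423611357252792 mid 1.37
42 30 perp px -7.138314128784224 9.404041104170021 mid 1.13
48 15 perp px -7.157884381866994 9.384470851087253 mid 1.11
54 4 perp px -7.177454634949763 9.364900598004484 mid 1.09
coupler along -0.00818136537993444 0.008731313017647808 19 P mean [0.55336086 0.02638512 0.14497392]
tip 8 [311.625 191.75 ] pred (np.float64(311.8699667018658), np.float64(189.7637343917111)) perp of tip meas 1.1573182119552288 pred 0.4716562361060263
tank fit offs tool x,y [ 0.00167434 -0.00221179] 155 world [-0.00251176  0.00073659 -0.00091865]
```

Request:
servo_tool(plan=[{"translation": [-0.03, -0.01, 0], "twist": [-0.06, -0.04, -0.03], "hand": 10}, {"translation": [-0.03, -0.01, 0.3], "twist": [-0.06, -0.04, -0.03], "hand": 10}, {"translation": [-0.03, -0.01, 0.6], "twist": [-0.06, -0.04, -0.03], "hand": 10}, {"translation": [-0.03, -0.01, 0.72], "twist": [-0.06, -0.04, -0.03], "hand": 10}, {"translation": [-0.03, -0.01, 0.72], "twist": [-0.06, -0.04, -0.03], "hand": 10}, {"translation": [-0.03, -0.01, 0.72], "twist": [-0.06, -0.04, -0.03], "hand": 10}])

```text
time: 13.95
ee_pos: [0.5458, 0.0101, 0.1506]
tcp_rot: [0.122, 0.533, 0.817, 0.183]
force: [0.3, -0.3, -1.5]
grip_width: 0.286
```

```bash
cat >> h.py <<'E'
def rep():
    p,r,s=pose();M=r.as_matrix();m=p+.053*M[:,2];F=TIP-.032*NN
    print('t',s['time'],'mouth along nipple mm',round((m-F)@NN*1e3,2),'off ex,ey mm',np.round([(m-F)@RT.as_matrix()[:,i]*1e3 for i in(0,1)],2),'tilt deg(tool)',np.round(np.degrees((r.inv()*RT).as_rotvec()),2))
    print('force tool',np.round(M.T@s['force'],2),'torque tool',np.round(M.T@s['torque'],3),'w',round(s['grip_width']*88.1,1))
E
python3 - <<'E'
from h import *
rep()
c=[]
I,D=imaging.grab_frame('side');np.savez('side2.npz',I=I,D=D)
u,v=map(int,proj('side',TIP));print(u-25,v-25)
cv2.imwrite('pics/n2.png',cv2.convertScaleAbs(cv2.resize(I[v-25:v+25,u-25:u+25],(600,600),interpolation=cv2.INTER_CUBIC),alpha=2))
E
```

```text
t 13.95 mouth along nipple mm 42.67 off ex,ey mm [-0.93  4.75] tilt deg(tool) [0.41 0.19 0.2 ]
force tool [-0.4  -0.49  1.44] torque tool [ 0.188 -0.136 -0.044] w 25.2
286 164
```

View pics/n2.png

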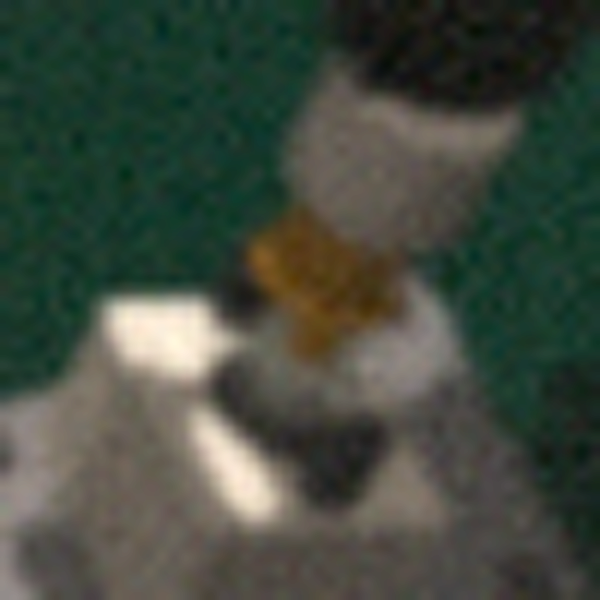

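The side view shows the coupler at (330,265), with the nipple spike at (315,345) below it. The coupler sits a little to the left of the nipple axis, which matches the computed +4.7 mm ey offset. I'll settle and re-read.

Request:
servo_tool(plan=[{"translation": [0, 0, 0], "twist": [0, 0, 0], "hand": 10}, {"translation": [0, 0, 0], "twist": [0, 0, 0], "hand": 10}, {"translation": [0, 0, 0], "twist": [0, 0, 0], "hand": 10}])

```text
time: 14.3
ee_pos: [0.5456, 0.01, 0.1504]
tcp_rot: [0.122, 0.533, 0.817, 0.183]
force: [0.5, 0.3, -2.2]
grip_width: 0.288
```

Run:
```python
from h import *
rep();delta(TIP+NN*(.006+.053),RT)
```

```text
t 14.3 mouth along nipple mm 42.59 off ex,ey mm [-0.95  4.53] tilt deg(tool) [0.41 0.2  0.2 ]
force tool [ 0.08 -0.43  2.2 ] torque tool [ 0.236 -0.07  -0.057] w 25.4
tr [ 0.016 -0.084  0.091] tw [0.051 0.025 0.025]
```

Request:
servo_tool(plan=[{"translation": [-0.01, -0.06, 0], "twist": [0.05, 0.025, 0.025], "hand": 10}, {"translation": [-0.01, -0.06, 0], "twist": [0.05, 0.025, 0.025], "hand": 10}, {"translation": [-0.01, -0.06, 0.04], "twist": [0.05, 0.025, 0.025], "hand": 10}, {"translation": [-0.01, -0.06, 0.04], "twist": [0.05, 0.025, 0.025], "hand": 10}, {"translation": [-0.01, -0.06, 0.04], "twist": [0.05, 0.025, 0.025], "hand": 10}])

```text
time: 14.8
ee_pos: [0.5439, 0.009, 0.1466]
tcp_rot: [0.118, 0.535, 0.817, 0.181]
force: [-0.9, -0.3, -1.1]
grip_width: 0.287
```

Run:
```python
from h import *
rep();delta(TIP+NN*(.006+.053),RT)
I,D=imaging.grab_frame('side')
u,v=286,164
cv2.imwrite('pics/n3.png',cv2.convertScaleAbs(cv2.resize(I[v:v+50,u:u+50],(600,600),interpolation=cv2.INTER_CUBIC),alpha=2))
a=np.array(proj('side',TIP-.012*NN));b=np.array(proj('side',TIP+.06*NN));print('axis in crop',(a-[u,v])*12,(b-[u,v])*12)
```

```text
t 14.8 mouth along nipple mm 40.04 off ex,ey mm [-1.    0.67] tilt deg(tool) [-0.04 -0.04 -0.01]
force tool [ 0.15 -1.36  0.63] torque tool [ 0.213 -0.098 -0.01 ] w 25.3
tr [ 0.021 -0.014  0.041] tw [-0.005 -0.005 -0.001]
axis in crop [291.38501394 345.7243711 ] [410.01941731 118.10350919]
```

View pics/n3.png

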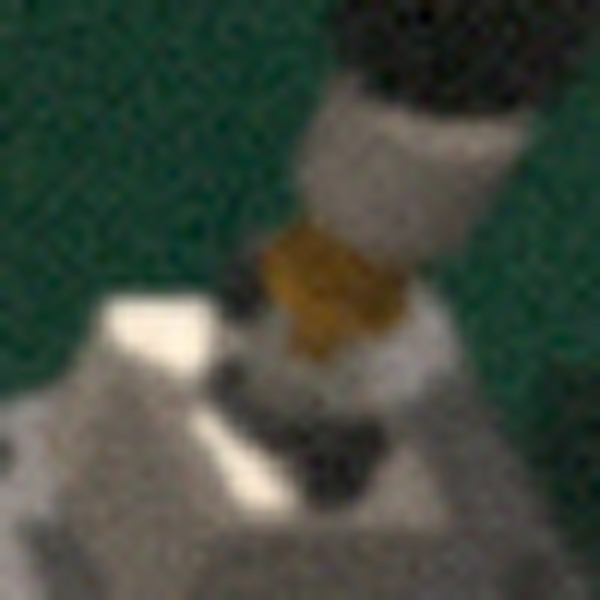

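The nipple at (312,345), extended up its axis, meets the mouth centre at about (335–343,285). It's aligned to about 1 mm, so I'll advance over the tip.

Request:
servo_tool(plan=[{"translation": [0, 0, 0.08], "twist": [0, 0, 0], "hand": 10}, {"translation": [0, 0, 0.16], "twist": [0, 0, 0], "hand": 10}, {"translation": [0, 0, 0.22], "twist": [0, 0, 0], "hand": 10}, {"translation": [0, 0, 0.22], "twist": [0, 0, 0], "hand": 10}])

```text
time: 15.25
ee_pos: [0.5478, 0.011, 0.136]
tcp_rot: [0.118, 0.535, 0.817, 0.181]
force: [-0.5, -0.1, -2.9]
grip_width: 0.289
```

```bash
python3 -c "
from h import *
rep();delta(TIP+NN*(-.006+.053),RT)"
```

```text
t 15.25 mouth along nipple mm 28.5 off ex,ey mm [-0.72  0.15] tilt deg(tool) [-0.09 -0.07 -0.01]
force tool [ 0.1  -1.68  2.38] torque tool [ 0.245 -0.094  0.021] w 25.4
tr [ 0.016 -0.005  0.05 ] tw [-0.012 -0.009 -0.001]
```

Request:
servo_tool(plan=[{"translation": [0, 0.01, 0.04], "twist": [0, 0, 0], "hand": 10}, {"translation": [0, 0.01, 0.08], "twist": [0, 0, 0], "hand": 10}, {"translation": [0, 0.01, 0.08], "twist": [0, 0, 0], "hand": 10}])

```text
time: 15.55
ee_pos: [0.5498, 0.0117, 0.1329]
tcp_rot: [0.118, 0.535, 0.817, 0.181]
force: [-0.6, -0.3, -2.5]
grip_width: 0.29
```

```bash
python3 -c "
from h import *
rep();delta(TIP+NN*(-.006+.053),RT)"
```

```text
t 15.55 mouth along nipple mm 24.85 off ex,ey mm [-0.89  0.77] tilt deg(tool) [-0.08 -0.05 -0.  ]
force tool [-0.05 -1.64  2.  ] torque tool [ 0.311 -0.16  -0.053] w 25.5
tr [ 0.019 -0.017 -0.023] tw [-0.01  -0.006 -0.   ]
```

Request:
servo_tool(plan=[{"translation": [0, 0, 0.04], "twist": [0, 0, 0], "hand": 10}, {"translation": [0, 0, 0.08], "twist": [0, 0, 0], "hand": 10}, {"translation": [0, 0, 0.08], "twist": [0, 0, 0], "hand": 10}])

```text
time: 15.85
ee_pos: [0.5515, 0.0118, 0.1303]
tcp_rot: [0.118, 0.534, 0.817, 0.181]
force: [-7.1, -3.8, 5.2]
grip_width: 0.289
```

```bash
python3 -c "
from h import *
rep()"
```

```text
t 15.85 mouth along nipple mm 21.87 off ex,ey mm [-1.49  1.1 ] tilt deg(tool) [-0.07  0.    0.06]
force tool [-0.65 -5.06 -8.08] torque tool [ 1.202 -0.317 -0.121] w 25.4
```

Request:
servo_tool(plan=[{"translation": [0.01, -0.02, 0.02], "twist": [0, 0, 0], "hand": 10}, {"translation": [0.01, -0.02, 0.05], "twist": [0, 0, 0], "hand": 10}, {"translation": [0.01, -0.02, 0.07], "twist": [0, 0, 0], "hand": 10}, {"translation": [0.01, -0.02, 0.07], "twist": [0, 0, 0], "hand": 10}])

```text
time: 16.25
ee_pos: [0.5524, 0.0123, 0.1275]
tcp_rot: [0.119, 0.534, 0.817, 0.181]
force: [-6.8, -3.8, 5.5]
grip_width: 0.289
```

```bash
python3 -c "
from h import *
rep()"
```

```text
t 16.25 mouth along nipple mm 18.86 off ex,ey mm [-1.49  0.96] tilt deg(tool) [0.02 0.06 0.06]
force tool [-0.71 -4.71 -8.27] torque tool [ 1.051 -0.253 -0.05 ] w 25.5
```

Request:
servo_tool(plan=[{"translation": [0.01, -0.01, 0.03], "twist": [0, 0, 0], "hand": 10}, {"translation": [0.01, -0.01, 0.06], "twist": [0, 0, 0], "hand": 10}, {"translation": [0.01, -0.01, 0.09], "twist": [0, 0, 0], "hand": 10}, {"translation": [0.01, -0.01, 0.09], "twist": [0, 0, 0], "hand": 10}])

```text
time: 16.65
ee_pos: [0.554, 0.0131, 0.1236]
tcp_rot: [0.12, 0.534, 0.817, 0.181]
force: [-8.4, -5.0, 8.9]
grip_width: 0.289
```

```bash
python3 -c "
from h import *
rep()"
```

```text
t 16.65 mouth along nipple mm 14.57 off ex,ey mm [-1.45  0.94] tilt deg(tool) [0.06 0.1  0.07]
force tool [ -1.25  -5.06 -12.15] torque tool [ 1.17  -0.445 -0.06 ] w 25.5
```

Request:
servo_tool(plan=[{"translation": [0, 0, 0.03], "twist": [0, 0, 0], "hand": 10}, {"translation": [0, 0, 0.06], "twist": [0, 0, 0], "hand": 10}, {"translation": [0, 0, 0.08], "twist": [0, 0, 0], "hand": 10}, {"translation": [0, 0, 0.08], "twist": [0, 0, 0], "hand": 10}])

```text
time: 17.05
ee_pos: [0.5553, 0.0136, 0.121]
tcp_rot: [0.12, 0.534, 0.817, 0.181]
force: [-17.9, -9.0, 19.7]
grip_width: 0.288
```

```bash
python3 -c "
from h import *
rep()"
```

```text
t 17.05 mouth along nipple mm 11.62 off ex,ey mm [-1.5   1.08] tilt deg(tool) [0.04 0.09 0.13]
force tool [ -1.14  -9.81 -26.28] torque tool [ 2.094 -0.234 -0.038] w 25.3
```

28 N axial, stiff at 11.6 mm from the foot: this is the sleeve's stop. I'll relieve the lateral load slightly and look.

Request:
servo_tool(plan=[{"translation": [0.01, -0.03, 0.01], "twist": [0, 0, 0], "hand": 10}, {"translation": [0.01, -0.03, 0.01], "twist": [0, 0, 0], "hand": 10}, {"translation": [0.01, -0.03, 0.01], "twist": [0, 0, 0], "hand": 10}])

```text
time: 17.35
ee_pos: [0.5551, 0.0135, 0.1209]
tcp_rot: [0.121, 0.534, 0.817, 0.181]
force: [-15.7, -7.7, 20.6]
grip_width: 0.292
```

Run:
```python
from h import *
rep()
I,D=imaging.grab_frame('side')
u,v=286,164
a=cv2.resize(I[v:v+50,u:u+50],(450,450),interpolation=cv2.INTER_CUBIC)
cv2.imwrite('pics/n4.png',cv2.convertScaleAbs(a,alpha=2))
```

```text
t 17.35 mouth along nipple mm 11.61 off ex,ey mm [-1.55  1.01] tilt deg(tool) [0.17 0.15 0.12]
force tool [ -0.8   -7.07 -26.07] torque tool [ 1.664 -0.134 -0.073] w 25.7
```

View pics/n4.png

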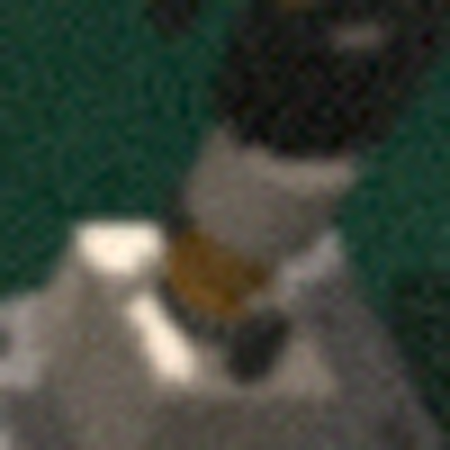

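Request:
servo_tool(plan=[{"translation": [0, -0.03, 0.02], "twist": [0, 0, 0], "hand": 10}, {"translation": [0, -0.03, 0.02], "twist": [0, 0, 0], "hand": 10}, {"translation": [0, -0.03, 0.02], "twist": [0, 0, 0], "hand": 10}, {"translation": [0, -0.03, 0.02], "twist": [0, 0, 0], "hand": 10}])

```text
time: 17.8
ee_pos: [0.5551, 0.0133, 0.1208]
tcp_rot: [0.121, 0.534, 0.817, 0.182]
force: [-18.5, -7.1, 26.9]
grip_width: 0.29
```

```bash
python3 -c "
from h import *
rep()"
```

```text
t 17.8 mouth along nipple mm 11.55 off ex,ey mm [-1.69  0.98] tilt deg(tool) [0.28 0.16 0.12]
force tool [  0.8   -6.46 -32.79] torque tool [1.657 0.234 0.033] w 25.6
```

Firm stop confirmed: another 1 mm commanded moved it only 0.06 mm and added 7 N. Handing in.

```bash
python3 -c "
from workcell import job_done
print(job_done())"
```

```text
the job is handed in; nothing more can be done
None
```

The job is handed in at about 17.8 s. The canister is still gripped and pressed down on the nipple.

- **Keys:** I pressed large, medium, then small, each to its stop. The forces read 14, 9 and 12 N, against the 4.5 N needed. My first descent on the large key stopped short because the reported tool point is about 28 mm too low. Depth images showed this, and I used touch for height after that.
- **Canister:** I gripped it squarely (26 mm opening) with the fingertips on the tank shoulder and a grip of 60 N. I then tilted it 25° onto the nipple and pushed along the axis.
- **Coupling:** The force rose to about 10 N at the catches and about 14 N against the sleeve spring. It then met a firm stop, with the mouth reading 11.6 mm from the foot (11 mm nominal). Commanding 1 mm more moved it 0.06 mm and added 7 N. The last side view shows the bead down between the posts.
- **Last readings:** About 33 N axial push, tilt error about 0.3°, opening 25.6 mm.

**What did not fully agree:**
- The two cameras differed by about 2–4 mm on the nipple tip.
- About 6 N of sideways load remains in the final hold.
- I inferred the snap past the catches from force and position; I did not see the catches close.
- I saw no sign of anything else being touched, but I took no final overview picture to confirm it.

I viewed 11 pictures, one over the budget.

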